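# Unlock the well counter's bayonet cover and weigh the vial

### The arm

A 6-joint arm with a two-finger parallel gripper is mounted at the origin on a cart in front of the work surface, level with it; the furniture and walls round the work are solid. World frame = base frame: x ahead of the robot, y to its left, z up, the work surface at z = 0. Lengths are in mm, angles in rad, forces in N, time in s.
With the tool pointing down it reaches from about 350 to 875 mm from the base axis. Payload 4.2 kg.
Tool frame: the origin (TCP) lies between the finger pads; the fingertips stand 14 mm ahead of it and the grasp point (between the pads) lies 5 mm behind it; z points along the fingers, y is the line along which they close (so a half turn about z gives the same grasp; the last joint's range is limited). The gripper opens to 85 mm and grips with 20 to 120 N. Pads are 22 mm wide; open, the fingers measure 114 mm over their backs; the gripper's body (76 mm by 85 mm) begins 54 mm behind the grasp point. The pads swing forward as they close: fully open they stand 13 mm farther back than shut.
Start: joints at [-0.926, 0.385, 0.008, 0, -1.194, -0.259], TCP at [235.201, -579.033, 245.312] pointing down, gripper open.
Joint ranges: [-3.14, 3.14], [-1.21, 2.06], [-1.07, 1.41], [-3.16, 2.05], [-2.99, -0.16], [-3.1, 3.1]. Speed limits (rad/s): [2.79, 2.79, 3.14, 3.14, 3.14, 3.14].

### API

Orientations are given as a unit quaternion [x, y, z, w].
In Python, from bench import * gives the robot as it stands.
- The arm moves only by the tool carry_out, never from a script. Its argument "motion" is a list of rows, each a list of 7 numbers: the turn, a rotation vector about the tool's x, y, z in rad, then the shift along the tool's x, y, z in mm, then the opening, from -1 (shut) to 1 (fully open), so that 0 is half open. A call has 1 to 5 rows; each row is the pose to reach, as a shift and turn from the pose commanded when the call began, along the tool's axes at that moment; what a row does not reach only later rows make up. A row lasts 1/8 s, in which the tool goes at most 62.5 mm and 10.7 degrees, less where a joint would pass 70% of its speed; a pose out of reach is approached as far as the arm can. A call with a gripper value outside its range is refused whole. The fingers move at their own pace and stop on an object; the grip force is fixed at half the most. Time passes only in rows, so rows that repeat a pose let the fingers close. It gives the time, the measured TCP pose, the force, the opening and the grip force at its end, in the units of the state.
- read_state(): the state, without advancing time (a new reading comes with each control period).
- get_image(name): name is "scene" or "top" or "wrist"; returns a dict with "color" (384x512x3 uint8, blue, green, red), "mtx" (3x3 intrinsics, pixels), "position" and "orientation" of the camera in the world. Camera axes: x right, y down, z forward; pixel columns grow to the right and rows downward; lengths in mm; the calibration is good to about 2 mm. A picture is of the moment at which its call begins. There is no depth.
- job_done(): hands the job in; it is judged then, once.
The state is a dict: "clock": time; "joints": joint angles; "joint_vel": joint speeds; "joint_efforts": joint torques, N m; "position": TCP position; "ee_rot": TCP orientation; "contact_force": force on the tool from outside, world axes, zero at the start; "wrist_torque": the same for the moment, N m; "gripper_width": finger opening in mm; "grasp_force": force on a finger pad.
Only numpy, scipy, OpenCV 4.12 (cv2) and the standard library are available. Lean on these libraries where they do the work, as an engineer would, in place of code of your own. Each camera call takes 0.05 s, during which the arm holds its last target. There are 200 camera calls.

### The job

Free the bayonet cover of the small well counter: press it down against its spring, keep it pressed while you turn it a quarter turn counter-clockwise (seen from above it), then lift it off and stand it upright, open end down, on the bare table clear of the counter and the balance. Then take the vial out of the well and stand it upright, centred, on the pan of the bench balance. Leave the spare vial and the spring clip where they are.

Things in the scene. Friction and masses are not known exactly. Their poses are not given: they have to be found in the camera images.
- well_mouth (a point): Point on the leaning cylinder's axis, level with the locked cover's lower rim, 75 mm above the table; z points out of the well along the leaning axis, x along the locked cover's grip bar. A steel neck round the bore (39 mm outside, 30 mm inside) ends 6 mm above this point along z. The cover comes off straight along z.
- seal_ring (a joint): How far the black spring ring under the cover is pushed in along the well axis, m: 0 at rest, 0.0075 at its stop. The cover's rim rests on it. It takes 8 N to start and about 12 N at 6 mm.
- cover_bar (a point): Loose aluminium cover, 100 to 160 g: upside-down cup, 50 mm across, 54 mm high, two ears on its rim out to 37 mm from the axis, on its closed top an upright grip bar 38 long, 10 thick, 28 mm high. Point: the bar's centre, 68 mm above the cup's lower rim, 14 mm above the cup's top. z out of the closed top, x along bar and ears; at the start both as well_mouth's.
- vial_mid (a point): Vial in the well, under the cover: clear glass, white ribbed cap (fixed), 28 mm across, 63 mm high, 25 to 40 g. Point: its centre, z towards the cap. It stands loosely along the well's axis (up to 4 deg off), foot 22 mm below and top 41 mm above well_mouth along the axis, so 33 mm of it stand clear of the claws. It comes out along that axis.
- pan (a point): Centre of the top face of the round steel pan, 80 mm across and 30 mm above the table, of a fixed grey bench balance (136 x 104 mm). z up; the balance's middle is 18 mm from here along this frame's -x.
- counter: Fixed well counter: white base unit, 130 x 108 x 34 mm, carrying a grey cylinder, 88 mm across, that leans 0.44 rad (25 deg) from vertical, mouth towards the counter's front (-x of this frame, roughly towards the robot). Origin at the middle of its underside on the table, z up. All of it lies within 90 mm of the origin.
- spare_vial_mid (a point): Bystander: centre of a second vial exactly like the first (28 x 63 mm), standing on the table.
- clip: Bystander: black spring clip lying on the table, 32 x 77 x 20 mm; origin at the centre of its underside, long side along its y.
- claw (a point): Top of one of two opposite steel bayonet claws, 36.5 mm from the axis; frame as well_mouth, z + 8 mm. The cover's ears stand in notches under the claws. Pushed in 4.5 to 7.5 mm (stop) they pass under the claws' lips, which hold them for 70 deg of counter-clockwise turn (positive about z); then free, with stop pins at 97 deg. No turning unpressed or clockwise, no lifting while under a claw.
There are look-alikes about, which are no part of the job. Leave any red look-alike of the part that bears cover_bar alone.

How it is judged:
By the outcome, as a careful person would: the job done as asked, in the order asked, and still so for the second after the job is handed in, with the robot touching nothing.
It also fails if it takes over 61 s, if anything falls off the work surface, if the arm or the gripper's body presses on something with over 40 N, if the wrist force passes 120 N, or if a joint passes its speed limit or range.

## Working session

There is one attempt and no reset: what is moved stays moved. The work goes in short steps, Python scripts to look and compute and a tool call to move; the robot and the scene stay as the last step left them, time stands still between calls to the robot, and variables do not carry over. Pictures are saved under pics/ and viewed, at most 10 in all, crops included, and the job is handed in when it is done.

Besides the shell and the picture viewer there is one more tool, called after "Request:" by a JSON object that holds its "fn" and its "kwargs", one argument or row to a line. carry_out: Moves the arm, as the interface text tells. Its arguments: {"type":"object","properties":{"motion":{"type":"array"}},"required":["motion"]}

```bash
ls; mkdir -p pics; python3 - <<'E'
from bench import *
import cv2
for n in ["scene","top"]:
    d=get_image(n); cv2.imwrite(f"pics/{n}0.png",d["color"]); print(n,d["mtx"],d["position"],d["orientation"])
s=read_state(); print(s)
a=cv2.imread("pics/scene0.png");b=cv2.imread("pics/top0.png")
cv2.imwrite("pics/s.png",cv2.resize(a,(800,600),interpolation=cv2.INTER_CUBIC));cv2.imwrite("pics/t.png",cv2.resize(b,(800,600),interpolation=cv2.INTER_CUBIC))
E
```

```text
pics
scene [[364.67939554   0.         254.49506141]
 [  0.         364.67939554 181.81684403]
 [  0.           0.           1.        ]] [133.84621361 252.31114928 694.93365764] [-0.32914588  0.85624366 -0.37499084  0.13375966]
top [[393.76062377   0.         259.27986746]
 [  0.         393.76062377 188.58884781]
 [  0.           0.           1.        ]] [ 390.2510477  -214.79189203  962.82254399] [-0.70390883  0.70637709 -0.0433311   0.06054899]
{'clock': 0.1, 'joints': array([-9.26392661e-01,  3.85467395e-01,  6.74965902e-03, -4.14147744e-04,
       -1.19399356e+00, -2.58635935e-01]), 'joint_vel': array([ 0.00062078, -0.00218655,  0.00364914,  0.00271703,  0.00065156,
        0.00089547]), 'joint_efforts': array([-4.71516159e-04, -3.93319845e+01,  1.88928759e+01,  4.19796154e+00,
       -2.58668413e-03,  2.44331424e-06]), 'position': array([ 235.01452517, -578.59563289,  244.3364193 ]), 'ee_rot': array([-1.91615021e-01,  9.81469679e-01,  9.45511844e-04, -2.44597090e-04]), 'contact_force': array([-0.7162719 , -0.46373894, -0.22360476]), 'wrist_torque': array([-0.0338491 , -0.00302384,  0.02028745]), 'grasp_force': 0.0, 'gripper_width': 85.25193871583201}
```

View pics/s.png

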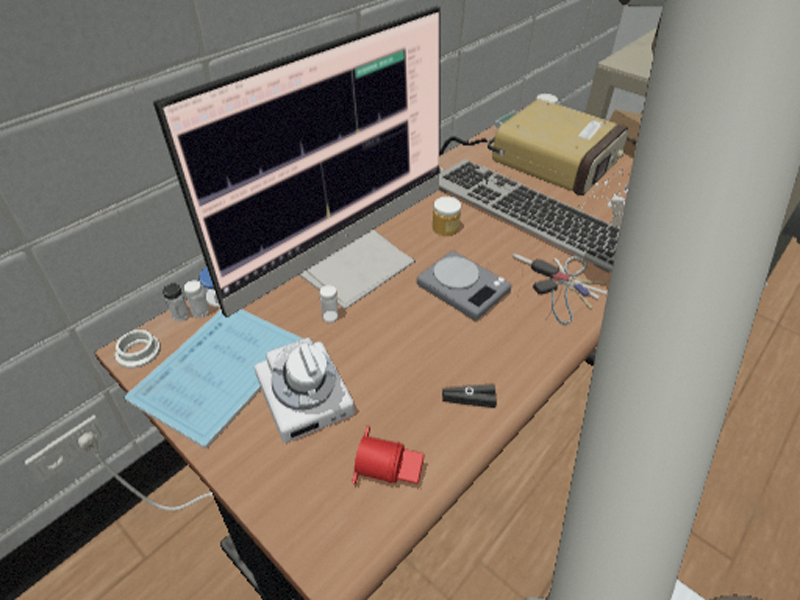

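View pics/t.png

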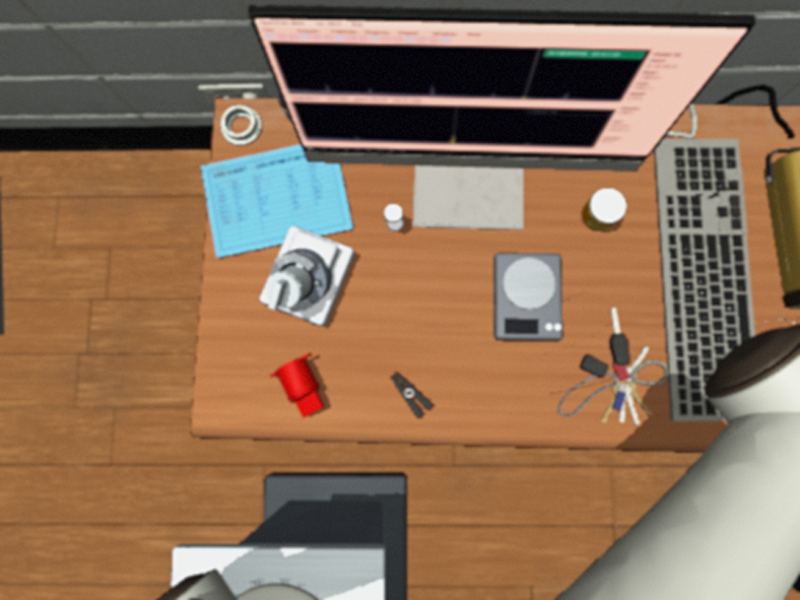

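The scene view shows the counter at (305,385), the balance at (463,283), the clip at (470,395), the spare vial at (330,303) and the red decoy at (390,460). In the top view the counter is at (308,277), the pan at (529,283), the spare vial at (394,216), the clip at (411,394) and the decoy at (300,385). I'll enlarge the counter in both.

```bash
cat > h.py <<'E'
import numpy as np, cv2
from scipy.spatial.transform import Rotation as R
from bench import *
def ray(cam,uv):
    d=np.linalg.inv(cam["mtx"])@np.array([uv[0],uv[1],1.]); return R.from_quat(cam["orientation"]).as_matrix()@d
def onz(cam,uv,z):
    d=ray(cam,uv); p=np.array(cam["position"]); return p+d*(z-p[2])/d[2]
def proj(cam,P):
    c=(np.atleast_2d(P)-cam["position"])@R.from_quat(cam["orientation"]).as_matrix(); q=c@cam["mtx"].T; return q[:,:2]/q[:,2:]
E
python3 - <<'E'
import cv2,numpy as np
from h import *
a=cv2.imread("pics/scene0.png");b=cv2.imread("pics/top0.png")
# scene crop: origin (155,205) 80x80 ; top crop origin (160,140) 75x75
A=cv2.resize(a[208:288,156:236],(400,400),interpolation=cv2.INTER_CUBIC)
B=cv2.resize(b[138:218,158:238],(400,400),interpolation=cv2.INTER_CUBIC)
cv2.imwrite("pics/ab.png",np.hstack([A,B]))
t=get_image("top"); k=1.5625
for n,u,z in [("base c",(308,277),34),("pan",(529,283),30),("spare top",(393,213),63),("clip",(411,394),5),("red",(300,385),20),("bal corners",(495,254),25),("",(561,254),25),("",(561,340),25),("",(495,340),25)]:
    print(n,onz(t,(u[0]/k,u[1]/k),z).round(1))
E
```

```text
base c [556.2 -42.7  34. ]
pan [ 545.5 -381.7   30. ]
spare top [ 648.3 -174.8   63. ]
clip [ 377.8 -200.3    5. ]
red [391.7 -31.5  20. ]
bal corners [ 592.2 -331.5   25. ]
 [ 591.5 -433.3   25. ]
 [ 458.5 -428.2   25. ]
 [ 458.9 -328.5   25. ]
```

View pics/ab.png

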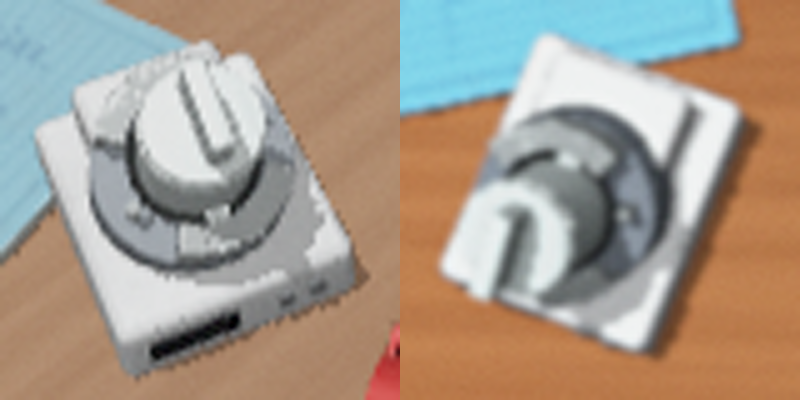

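The crops show the base's top corners (top view) and the bar from both sides. I'll triangulate the bar and get the counter's yaw.

```bash
python3 - <<'E'
from h import *
t=get_image("top");s=get_image("scene");w=get_image("wrist")
T=lambda u,v:(158+(u-400)/5,138+v/5); S=lambda u,v:(156+u/5,208+v/5)
C=[onz(t,T(*p),32) for p in [(547,33),(742,103),(650,355),(442,275)]]
print(np.round(C,1), np.mean(C,0).round(1))
C=np.array(C); e=(C[0]+C[1]-C[2]-C[3])/2; f=(C[0]+C[3]-C[1]-C[2])/2
print(np.linalg.norm(e),np.linalg.norm(f),np.arctan2(e[1],e[0]),np.arctan2(-f[0],f[1]))
def tri(a,b):
    d1,d2=ray(t,T(*a)),ray(s,S(*b)); p1,p2=t["position"],s["position"]
    k=np.linalg.lstsq(np.c_[d1,-d2],np.array(p2)-p1,rcond=None)[0]
    q1=p1+k[0]*d1;q2=p2+k[1]*d2; return (q1+q2)/2,np.linalg.norm(q1-q2)
for a,b in [((515,210),(188,72)),((480,292),(224,158)),((502,250),(208,115))]: print(tri(a,b))
st=read_state(); Rt=R.from_quat(st["ee_rot"])
print("wrist rel", Rt.inv().apply(np.array(w["position"])-st["position"]),(Rt.inv()*R.from_quat(w["orientation"])).as_matrix().round(3),w["mtx"])
E
```

```text
[[ 637.7  -16.8   32. ]
 [ 602.1 -112.6   32. ]
 [ 479.7  -70.    32. ]
 [ 518.7   30.9   32. ]] [559.5 -42.1  32. ]
128.84408821746007 105.19071950574596 -0.3578110193452403 -0.3624204194042288
(array([531.51353521, -28.01474583, 139.59048421]), np.float64(0.3057692482897636))
(array([496.48418434, -12.5924823 , 130.17517172]), np.float64(2.9285159407978867))
(array([514.74632713, -21.77134888, 132.62419798]), np.float64(1.7753064178795068))
wrist rel [  72.55115158    1.46905476 -129.27010387] [[ 0.    -0.959 -0.284]
 [ 1.     0.     0.   ]
 [-0.    -0.284  0.959]] [[275.34308803   0.         253.95876711]
 [  0.         275.34308803 187.18735667]
 [  0.           0.           1.        ]]
```

```bash
cat >> h.py <<'E'
YAW,LEAN,ROLL=-0.36,0.44,0.0
W=R.from_euler("zy",[YAW,-LEAN])           # well frame, x uphill
AX=W.apply([0,0,1]); DOWN=-W.apply([1,0,0])
def tool(x,z):
    x=np.array(x,float);z=np.array(z,float);z/=np.linalg.norm(z);x-=z*(x@z);x/=np.linalg.norm(x)
    return R.from_matrix(np.c_[x,np.cross(z,x),z])
def plan(ps,Rs,n=1,start=None):
    """deltas of n equal calls from measured (or given) pose"""
    if start is None:
        st=read_state(); start=(np.array(st["position"]),R.from_quat(st["ee_rot"]))
    p,r=start; rv=(r.inv()*Rs).as_rotvec(); q=r
    for i in range(n):
        d=q.inv().apply((np.array(ps)-p)/n); print("turn",(rv/n).round(3),"shift",d.round(1)); q=q*R.from_rotvec(rv/n)
    return np.array(ps),Rs
E
python3 - <<'E'
from h import *
t=get_image("top")
b=onz(t,(158+102/5,138+250/5),149); print("bar top",b,"mouth",b-82*AX)
bc=b-14*AX; print(AX,DOWN,"barc",bc)
plan(bc+125*AX,tool(DOWN,-AX),3)
E
```

```text
bar top [513.00456636 -25.03209674 149.        ] mouth [547.9316025  -25.03209674  74.81036362]
[-4.25939465e-01 -1.38777878e-17  9.04751663e-01] [-0.84675421  0.35227423 -0.39863539] barc [518.96771888 -25.03209674 136.33347671]
turn [ 0.002 -0.15   0.244] shift [-140.7  142.1   -1.4]
turn [ 0.002 -0.15   0.244] shift [-100.9  171.9   16.5]
turn [ 0.002 -0.15   0.244] shift [-52.9 190.9  27.8]
```

```bash
sed -i 's/"zy"/"ZY"/' h.py; python3 - <<'E'
from h import *
t=get_image("top")
b=onz(t,(158+102/5,138+250/5),149); print("bar top",b,"mouth",b-82*AX)
bc=b-14*AX; print(AX,DOWN,"barc",bc)
plan(bc+125*AX,tool(DOWN,-AX),3)
E
```

```text
bar top [513.00456636 -25.03209674 149.        ] mouth [545.69266854 -37.33599161  74.81036362]
[-0.39863539  0.1500475   0.90475166] [-0.84675421  0.3187207  -0.42593947] barc [518.58546186 -27.13276172 136.33347671]
turn [ 0.055 -0.14   0.244] shift [-143.7  146.9   -1.4]
turn [ 0.055 -0.14   0.244] shift [-103.4  177.5    7.1]
turn [ 0.055 -0.14   0.244] shift [-56.2 197.5   8. ]
```

Request:
{"fn": "carry_out", "kwargs": {
  "motion": [
    [0.055,-0.14,0.244,-144,147,-1,0],
    [0.055,-0.14,0.244,-144,147,-1,0],
    [0.055,-0.14,0.244,-144,147,-1,0],
    [0.055,-0.14,0.244,-144,147,-1,0],
    [0.055,-0.14,0.244,-144,147,-1,0]
  ]
}}

```text
clock: 1.02
position: [313.8, -387.5, 246.9]
ee_rot: [-0.072, 0.995, -0.014, 0.074]
contact_force: [0.4, -0.8, -0.8]
gripper_width: 42.6
grasp_force: 0.0
```

Request:
{"fn": "carry_out", "kwargs": {
  "motion": [
    [0.055,-0.14,0.244,-103,178,7,0],
    [0.055,-0.14,0.244,-103,178,7,0],
    [0.055,-0.14,0.244,-103,178,7,0],
    [0.055,-0.14,0.244,-103,178,7,0],
    [0.055,-0.14,0.244,-103,178,7,0]
  ]
}}

```text
clock: 1.65
position: [391.2, -197.2, 247.9]
ee_rot: [0.051, 0.988, -0.027, 0.146]
contact_force: [0.2, -0.6, 0.7]
gripper_width: 42.7
grasp_force: 0.0
```

Request:
{"fn": "carry_out", "kwargs": {
  "motion": [
    [0.055,-0.14,0.244,-56,198,8,0],
    [0.055,-0.14,0.244,-56,198,8,0],
    [0.055,-0.14,0.244,-56,198,8,0],
    [0.055,-0.14,0.244,-56,198,8,0],
    [0.055,-0.14,0.244,-56,198,8,0]
  ]
}}

```text
clock: 2.28
position: [468.7, -7.1, 248.9]
ee_rot: [0.175, 0.96, -0.04, 0.215]
contact_force: [0.6, -0.5, 0.1]
gripper_width: 43.0
grasp_force: 0.0
```

```bash
python3 - <<'E'
from h import *
w=get_image("wrist"); s=read_state(); print(s["clock"],s["position"],s["joints"],s["gripper_width"],R.from_quat(s["ee_rot"]).as_matrix())
im=w["color"]; np.save("w1.npy",im)
cv2.imwrite("pics/w1.png",cv2.resize(im,(800,600),interpolation=cv2.INTER_CUBIC))
E
```

```text
2.325 [472.13525525  -2.87097379 250.05326505] [ 0.48646684 -0.06614847 -0.80551668  0.59453309 -0.60885947 -2.86701615] 42.69195748065941 [[-8.46715910e-01  3.46959231e-01  4.03350294e-01]
 [ 3.13299409e-01  9.37880201e-01 -1.49077862e-01]
 [-4.30018195e-01  1.42811352e-04 -9.02820210e-01]]
```

View pics/w1.png

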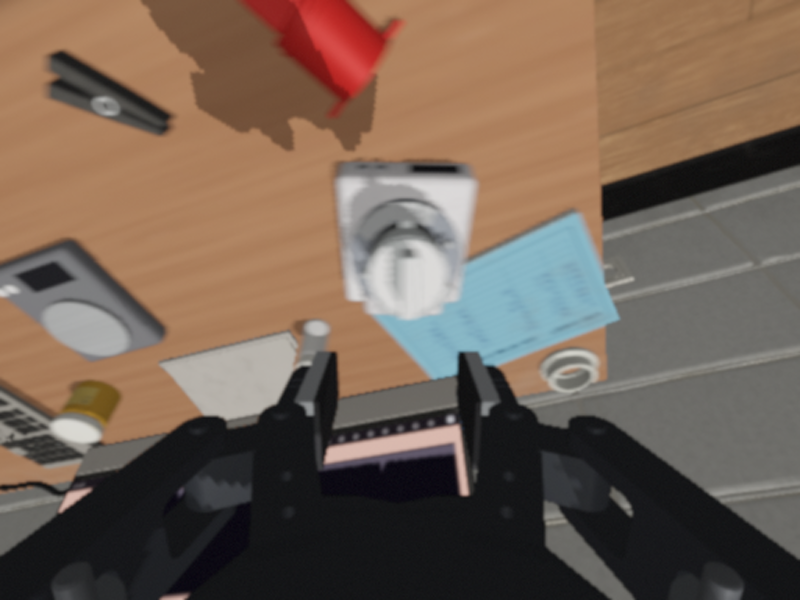

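The wrist view shows the counter at (405,250) with the bar at about (407,265), the red decoy at the top, the clip at (110,95) and the balance at (85,310). I'll overlay the model on an enlarged crop.

```bash
cat >> h.py <<'E'
def model(mouth,roll=0.,rv=W):
    F=rv*R.from_euler("z",roll); P=lambda a:np.array(mouth)+F.apply(a)
    c=[P([[x,y,z] for x,y in [(-19,-5),(19,-5),(19,5),(-19,5),(-19,-5)]]) for z in (82,54)]
    th=np.linspace(0,2*np.pi,40); c.append(P(np.c_[25*np.cos(th),25*np.sin(th),54+0*th]))
    c.append(P(np.c_[44*np.cos(th),44*np.sin(th),-4+0*th])); return c
def overlay(cam,curves,box,k,fn=None):
    x0,y0,x1,y1=box; im=cv2.resize(cam["color"][y0:y1,x0:x1],None,fx=k,fy=k,interpolation=cv2.INTER_CUBIC)
    for i,c in enumerate(curves):
        q=((proj(cam,c)+.5-[x0,y0])*k).round().astype(int); cv2.polylines(im,[q.reshape(-1,1,2)],False,[(0,0,255),(0,160,0),(255,0,0),(255,0,255)][i%4],1)
    return im
E
python3 - <<'E'
from h import *
m=[545.7,-37.3,75]; base=np.array([559.5,-42.1,0])
B=base+R.from_euler("z",YAW).apply([[x,y,34] for x,y in [(-65,-54),(65,-54),(65,54),(-65,54),(-65,-54)]])
c=model(m)+[B]
w,s,t=[get_image(n) for n in("wrist","scene","top")]
ims=[overlay(w,c,(210,95,310,215),4),overlay(t,c,(155,135,245,215),5)[:, :400]]
h=max(i.shape[0] for i in ims); ims=[cv2.copyMakeBorder(i,0,h-i.shape[0],0,0,0) for i in ims]
cv2.imwrite("pics/o1.png",np.hstack(ims)); print(np.hstack(ims).shape)
E
```

```text
(480, 800, 3)
```

View pics/o1.png

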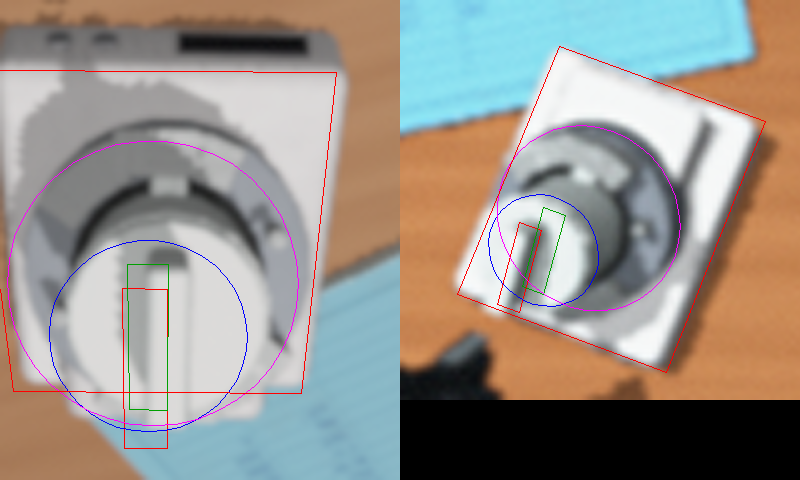

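In the wrist overlay the actual bar sits about 20 px right and 22 px above the model (4x scale). The top view suggests about 2 mm to the left. I'll take clean, enlarged crops of all three cameras to read the bar corners.

```bash
python3 - <<'E'
from h import *
w,s,t=[get_image(n) for n in("wrist","scene","top")]
st=read_state(); print(st["position"],st["clock"])
f=lambda c,x,y,n,k:cv2.resize(cv2.convertScaleAbs(cv2.resize(c["color"][y:y+n,x:x+n],None,fx=k,fy=k,interpolation=cv2.INTER_LANCZOS4),alpha=1.6,beta=-150),(k*n,k*n))
# wrist at(222,145) 50px x8 ; top (172,172)25?; scene
A=f(w,220,145,66,6);B=f(t,168,165,40,10)[:396,:400]
cv2.imwrite("pics/z1.png",np.hstack([A,B])); print(A.shape,B.shape)
E
```

```text
[467.98645418  -8.77422378 248.65260848] 2.625
(396, 396, 3) (396, 400, 3)
```

View pics/z1.png

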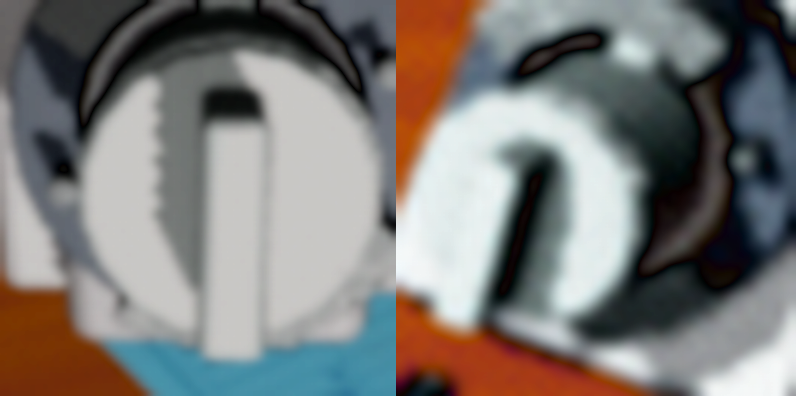

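The wrist crop shows the bar's top face at (204..266, 122..360) with its downhill end foot at y=88 (6x, origin 220,145). In the top crop the downhill end of the bar is at (433,312)-(483,328) (10x). Now a fit.

```bash
python3 - <<'E'
from h import *
from scipy.optimize import least_squares
w,t=get_image("wrist"),get_image("top")
ow=np.array([(205,122),(266,122),(264,360),(204,360),(205,88),(262,88)])/6+[220-.5,145-.5]
mw=[(-19,-5,82),(-19,5,82),(19,5,82),(19,-5,82),(-19,-5,54),(-19,5,54)]
ot=np.array([(433-396,312),(483-396,328),(530-396,165)])/10+[168-.5,165-.5]
mt=[(-19,5,82),(-19,-5,82),(19,-5,82)]
def res(p,full=False):
    F=R.from_euler("ZYZ",[p[3],-.44,p[4]]); P=lambda a:p[:3]+F.apply(a)
    a=(proj(w,P(mw))-ow); b=(proj(t,P(mt))-ot)
    if full: print(a.round(1).tolist(),b.round(1).tolist())
    return np.r_[a.ravel(),b.ravel(),(p[2]-75)/1.,(p[3]+.36)/.015]
for z in (0,):
    q=least_squares(res,[546,-37,75,-.36,0]); print(q.x.round(3),q.cost); res(q.x,True)
    print("barc",q.x[:3]+68*R.from_euler("ZYZ",[q.x[3],-.44,q.x[4]]).apply([0,0,1]))
E
```

```text
[ 5.4319e+02 -3.1788e+01  7.3751e+01 -3.6000e-01 -4.0000e-03] 3.4396590224898116
[[-0.5, 0.1], [0.6, 0.2], [0.4, 0.8], [-0.4, 0.8], [-0.3, -0.1], [0.3, -0.1]] [[0.3, 0.8], [-0.4, 0.9], [-0.6, 0.9]]
barc [516.08094931 -21.59003668 135.27378967]
```

```bash
cat >> h.py <<'E'
M=np.array([542.9,-31.7,74.3]); TG=tool(DOWN,-AX)
def rep():
    s=read_state(); d=W.inv().apply(s["position"]-M); f=W.inv().apply(s["contact_force"])
    print("clk",s["clock"],"well-frame TCP",d.round(1),"force",f.round(1),"width",s["gripper_width"].round(1),"grip",np.round(s["grasp_force"],1),"j",np.round(s["joints"],2))
E
python3 - <<'E'
from h import *
rep(); g=plan(M+(68+3.5+25)*AX,TG,1); plan(M+(68+3.5)*AX,TG,1,start=g)
E
```

```text
Traceback (most recent call last):
  File "h.py", line 37, in rep
    print("clk",s["clock"],"well-frame TCP",d.round(1),"force",f.round(1),"width",s["gripper_width"].round(1),"grip",np.round(s["grasp_force"],1),"j",np.round(s["joints"],2))
                                                                                  ^^^^^^^^^^^^^^^^^^^^^^^^
AttributeError: 'float' object has no attribute 'round'
```

```bash
sed -i 's/s\["gripper_width"\].round(1)/np.round(s["gripper_width"],1)/' h.py
python3 - <<'E'
from h import *
rep(); g=plan(M+(68+3.5+25)*AX,TG,1); plan(M+(68+3.5)*AX,TG,1,start=g)
E
```

```text
clk 2.725 well-frame TCP [  3.5  -4.7 191.3] force [ 0.6 -0.4  0.5] width 42.4 grip 0.0 j [ 0.48 -0.07 -0.81  0.59 -0.61 -2.86]
turn [-0.001  0.001 -0.001] shift [ 3.6  4.9 94.8]
turn [0. 0. 0.] shift [-0.  0. 25.]
```

Request:
{"fn": "carry_out", "kwargs": {
  "motion": [
    [0,0,0,3.5,5,40,0],
    [0,0,0,3.5,5,70,0],
    [0,0,0,3.5,5,95,0],
    [0,0,0,3.5,5,95,0]
  ]
}}

```text
clock: 3.22
position: [506.1, -19.6, 167.7]
ee_rot: [0.174, 0.962, -0.039, 0.208]
contact_force: [-0.9, -0.1, 0.4]
gripper_width: 42.7
grasp_force: 0.0
```

```bash
python3 - <<'E'
from h import *
w=get_image("wrist"); rep(); plan(M+(68+3.5)*AX,TG,1)
im=w["color"][150:330,170:340]; cv2.imwrite("pics/w2.png",cv2.resize(im,None,fx=3,fy=3,interpolation=cv2.INTER_CUBIC))
E
```

```text
clk 3.275 well-frame TCP [  5.1  -1.1 101.8] force [0.6 0.2 0.1] width 42.6 grip 0.0 j [ 0.3   0.1  -0.93  0.94 -0.32 -3.1 ]
turn [-0.    -0.012  0.002] shift [ 4.7  1.1 30.4]
```

View pics/w2.png

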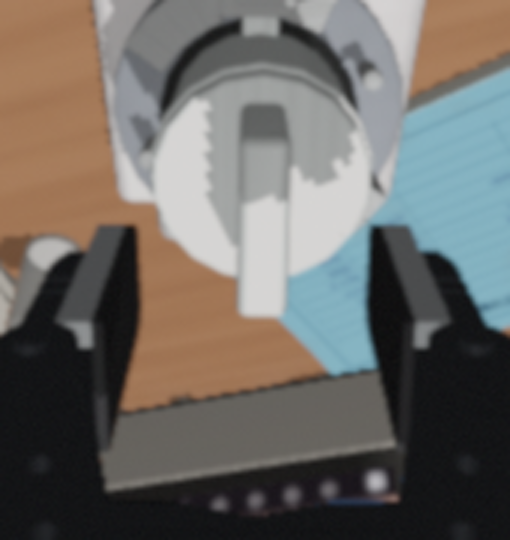

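The picture shows the fingers straddling the bar, bar centred at (263,230). But joint 6 is at its limit (-3.1), so I'll back up and take the half-turn equivalent grasp instead.

Request:
{"fn": "carry_out", "kwargs": {
  "motion": [
    [0,0,0,0,0,-30,0],
    [0,0,-0.6,0,0,-30,0],
    [0,0,-0.6,0,0,-30,0],
    [0,0,-0.6,0,0,-30,0],
    [0,0,-0.6,0,0,-30,0]
  ]
}}

```text
clock: 3.9
position: [494.6, -13.2, 197.5]
ee_rot: [-0.12, 0.97, -0.098, 0.19]
contact_force: [0.9, 0.9, -0.8]
gripper_width: 42.8
grasp_force: 0.0
```

```bash
cat >> h.py <<'E'
import json
def log():
    s=read_state(); open("log.jsonl","a").write(json.dumps({k:np.array(s[k]).tolist() for k in("joints","position","ee_rot")})+"\n"); rep()
E
python3 -c "
from h import *
log()"
```

```text
clk 3.9 well-frame TCP [  5.7   0.3 133.5] force [ 0.2  1.1 -1. ] width 42.8 grip 0.0 j [ 0.38  0.04 -0.88  0.74 -0.43 -2.36]
```

Request:
{"fn": "carry_out", "kwargs": {
  "motion": [
    [0,0,-0.85,0,0,0,0],
    [0,0,-0.85,0,0,0,0],
    [0,0,-0.85,0,0,0,0],
    [0,0,-0.85,0,0,0,0],
    [0,0,-0.85,0,0,0,0]
  ]
}}

```text
clock: 4.53
position: [494.6, -13.3, 197.5]
ee_rot: [-0.51, 0.833, -0.167, 0.132]
contact_force: [1.3, 0.5, 0.2]
gripper_width: 42.6
grasp_force: 0.0
```

Request:
{"fn": "carry_out", "kwargs": {
  "motion": [
    [0,0,-0.85,0,0,0,0],
    [0,0,-0.85,0,0,0,0],
    [0,0,-0.85,0,0,0,0],
    [0,0,-0.85,0,0,0,0],
    [0,0,-0.85,0,0,0,0]
  ]
}}

```text
clock: 5.15
position: [494.6, -13.3, 197.5]
ee_rot: [0.808, -0.549, 0.207, -0.052]
contact_force: [0.3, 0.6, -0.4]
gripper_width: 42.7
grasp_force: 0.0
```

```bash
python3 -c "
from h import *
log(); plan(M+(68+3.5+40)*AX,tool(-DOWN,-AX))"
```

```text
clk 5.15 well-frame TCP [  5.7   0.2 133.4] force [-0.1  0.7 -0.4] width 42.7 grip 0.0 j [ 0.38  0.04 -0.88  0.74 -0.43 -0.65]
turn [ 0.001  0.01  -0.834] shift [-3.5  4.3 22. ]
```

Request:
{"fn": "carry_out", "kwargs": {
  "motion": [
    [0,0.01,-0.83,-3.5,4.5,15,0],
    [0,0.01,-0.83,-3.5,4.5,15,0],
    [0,0.01,-0.83,-3.5,4.5,15,0],
    [0,0.01,-0.83,-3.5,4.5,15,0],
    [0,0.01,-0.83,-3.5,4.5,15,0]
  ]
}}

```text
clock: 5.78
position: [495.6, -14.1, 181.5]
ee_rot: [0.96, -0.177, 0.214, 0.039]
contact_force: [1.3, -1.1, -0.4]
gripper_width: 42.9
grasp_force: 0.0
```

```bash
python3 -c "
from h import *
log(); plan(M+(68+3.5+20)*AX,tool(-DOWN,-AX))"
```

```text
clk 5.775 well-frame TCP [ -0.   -0.2 118.5] force [ 1.2 -0.6 -1. ] width 42.9 grip 0.0 j [ 0.34  0.06 -0.93  0.9  -0.36  0.05]
turn [ 0.001  0.    -0.005] shift [ 0.  -0.2 27. ]
```

Request:
{"fn": "carry_out", "kwargs": {
  "motion": [
    [0,0,0,0,0,14,0],
    [0,0,0,0,0,27,0],
    [0,0,0,0,0,27,0]
  ]
}}

```text
clock: 6.15
position: [505.8, -19.3, 156.0]
ee_rot: [0.96, -0.179, 0.213, 0.04]
contact_force: [0.9, -0.5, 0.7]
gripper_width: 43.3
grasp_force: 0.0
```

```bash
python3 -c "
from h import *
log(); plan(M+(68+3.5)*AX,tool(-DOWN,-AX))"
```

```text
clk 6.15 well-frame TCP [-0.6 -1.5 90.5] force [ 1.2 -0.1  0.2] width 43.3 grip 0.0 j [ 0.22  0.12 -0.98  1.18 -0.26 -0.14]
turn [ 0.004  0.002 -0.008] shift [ 0.6 -1.5 19. ]
```

Request:
{"fn": "carry_out", "kwargs": {
  "motion": [
    [0.004,0,-0.01,0.5,-1.5,10,0],
    [0.004,0,-0.01,0.5,-1.5,18,0],
    [0.004,0,-0.01,0.5,-1.5,18,0],
    [0.004,0,-0.01,0.5,-1.5,18,0]
  ]
}}

```text
clock: 6.65
position: [514.7, -19.9, 140.7]
ee_rot: [0.96, -0.174, 0.214, 0.038]
contact_force: [0.4, 0.3, -0.6]
gripper_width: 42.9
grasp_force: 0.0
```

```bash
python3 -c "
from h import *
log(); plan(M+(68+3.5)*AX,tool(-DOWN,-AX))"
```

```text
clk 6.65 well-frame TCP [ 0.6  1.1 73. ] force [ 0.   0.4 -0.7] width 42.9 grip 0.0 j [ 0.09  0.15 -1.    1.49 -0.18 -0.33]
turn [-0.002  0.001  0.002] shift [-0.6  1.1  1.5]
```

Joints 3 and 5 are nearing their limits. Tilting the tool in the bar's plane by about 0.17 rad, steeper, helps now and also after the turn.

Request:
{"fn": "carry_out", "kwargs": {
  "motion": [
    [0,-0.09,0,-0.6,1,0,0],
    [0,-0.17,0,-0.6,1,1,0],
    [0,-0.17,0,-0.6,1,1,0],
    [0,-0.17,0,-0.6,1,1,0]
  ]
}}

```text
clock: 7.15
position: [513.8, -19.7, 139.1]
ee_rot: [0.975, -0.176, 0.131, 0.023]
contact_force: [0.8, -1.3, 0.4]
gripper_width: 42.6
grasp_force: 0.0
```

```bash
cat >> h.py <<'E'
TT=tool(-DOWN,-AX+np.tan(.17)*DOWN)
E
python3 -c "
from h import *
log(); plan(M+(68+3.5)*AX,TT); print(TT.inv().apply(AX))"
```

```text
clk 7.15 well-frame TCP [-0.8  0.9 72. ] force [ 1.2 -0.9 -0.1] width 42.6 grip 0.0 j [ 0.35  0.21 -0.72  0.39 -0.47  0.53]
turn [-0.003  0.003  0.003] shift [0.9 1.  0.3]
[-1.69182349e-01 -2.89999403e-17 -9.85584767e-01]
```

Joints are comfortable now. Closing on the bar.

Request:
{"fn": "carry_out", "kwargs": {
  "motion": [
    [0,0,0,0.5,1,0,-0.4],
    [0,0,0,0.5,1,0,-1],
    [0,0,0,0.5,1,0,-1],
    [0,0,0,0.5,1,0,-1],
    [0,0,0,0.5,1,0,-1]
  ]
}}

```text
clock: 7.78
position: [514.9, -22.9, 139.5]
ee_rot: [0.975, -0.176, 0.133, 0.024]
contact_force: [-1.4, 3.5, 4.2]
gripper_width: 9.1
grasp_force: 59.7
```

```bash
python3 -c "
from h import *
log()"
```

```text
clk 7.775 well-frame TCP [ 1.3 -1.7 71.5] force [-0.5  2.8  4.9] width 9.1 grip 59.7 j [ 0.35  0.21 -0.72  0.4  -0.47  0.52]
```

Request:
{"fn": "carry_out", "kwargs": {
  "motion": [
    [0,0,0,0.5,0,3,-1],
    [0,0,0,1,0,6,-1],
    [0,0,0,1,0,6,-1],
    [0,0,0,1,0,6,-1]
  ]
}}

```text
clock: 8.28
position: [517.3, -23.8, 134.3]
ee_rot: [0.975, -0.176, 0.133, 0.025]
contact_force: [-4.6, 3.9, 8.5]
gripper_width: 8.8
grasp_force: 60.3
```

```bash
python3 -c "
from h import *
log()"
```

```text
clk 8.275 well-frame TCP [ 1.4 -1.6 65.7] force [-1.5  2.  10.1] width 8.8 grip 60.3 j [ 0.34  0.22 -0.73  0.41 -0.45  0.52]
```

Request:
{"fn": "carry_out", "kwargs": {
  "motion": [
    [-0.027,0,-0.155,0,-0.1,0.5,-1],
    [-0.053,0,-0.31,-0.1,-0.2,0.5,-1],
    [-0.08,0,-0.464,-0.1,-0.3,0.5,-1],
    [-0.106,0,-0.619,-0.2,-0.4,0.5,-1],
    [-0.133,0,-0.774,-0.2,-0.5,0.5,-1]
  ]
}}

```text
clock: 8.9
position: [517.8, -23.1, 134.1]
ee_rot: [0.965, 0.198, 0.103, 0.137]
contact_force: [-2.9, 3.2, 9.1]
gripper_width: 9.0
grasp_force: 60.5
```

```bash
python3 -c "
from h import *
log(); s=read_state(); print((TT.inv()*R.from_quat(s['ee_rot'])).as_rotvec(), s['wrist_torque'])"
```

```text
clk 8.9 well-frame TCP [ 1.5 -0.7 65.4] force [0.4 2.  9.9] width 9.0 grip 60.5 j [ 0.36  0.23 -0.81  0.71 -0.47  0.98]
[-0.13455447  0.00271603 -0.78085703] [ 0.87891086  0.99174428 -0.19107238]
```

Request:
{"fn": "carry_out", "kwargs": {
  "motion": [
    [-0.027,0,-0.158,0,-0.1,0,-1],
    [-0.054,0,-0.316,-0.1,-0.2,0,-1],
    [-0.082,0,-0.474,-0.1,-0.3,0,-1],
    [-0.108,0,-0.632,-0.2,-0.4,0,-1],
    [-0.135,0,-0.785,-0.2,-0.5,0,-1]
  ]
}}

```text
clock: 9.52
position: [517.2, -22.5, 133.8]
ee_rot: [0.804, 0.545, 0.055, 0.229]
contact_force: [-4.1, 2.8, 8.8]
gripper_width: 9.1
grasp_force: 60.4
```

```bash
python3 -c "
from h import *
log(); s=read_state(); print((TT.inv()*R.from_quat(s['ee_rot'])).as_rotvec(), s['wrist_torque']); w=get_image('wrist'); cv2.imwrite('pics/w3.png',w['color'][80:384,80:430])
g=plan(s['position']+70*AX,R.from_quat(s['ee_rot']))"
```

```text
clk 9.525 well-frame TCP [ 0.7 -0.5 65.4] force [-0.6  1.2 10. ] width 9.1 grip 60.4 j [ 0.27  0.21 -0.96  1.25 -0.42  1.32]
[-0.27087674  0.00239709 -1.56657823] [ 0.40106838  0.75227117 -0.30764335]
turn [0.001 0.001 0.005] shift [-11.5   0.5 -68.9]
```

View pics/w3.png

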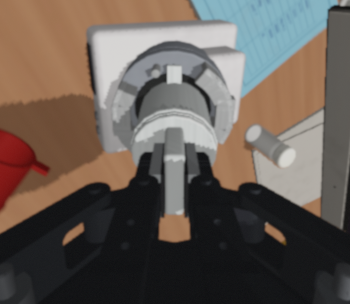

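The picture shows the bar held by the pads at (175,180), with the cover turned through about 91° and an ear clear of the claws. Lifting gently along the axis.

Request:
{"fn": "carry_out", "kwargs": {
  "motion": [
    [0,0,0,-1.0,0,-5.9,-1],
    [0,0,0,-2.0,0,-11.8,-1],
    [0,0,0,-2.6,0,-15.8,-1]
  ]
}}

```text
clock: 9.95
position: [509.5, -21.2, 146.6]
ee_rot: [0.807, 0.543, 0.054, 0.228]
contact_force: [0.2, -0.3, -1.3]
gripper_width: 9.0
grasp_force: 58.7
```

```bash
python3 -c "
from h import *
log(); s=read_state(); g=plan(M+(65.4+75)*AX,R.from_quat(s['ee_rot']))
Rd=tool([s0 for s0 in R.from_quat(s['ee_rot']).apply([1,0,0])],[0,0,-1]); P=[505,-210,190]
g2=plan(P,Rd,2,start=g); print(g2[1].as_matrix().round(2))"
```

```text
clk 9.95 well-frame TCP [-0.8 -1.9 80.3] force [-0.3 -0.3 -1.3] width 9.0 grip 58.7 j [ 0.32  0.18 -0.94  1.12 -0.46  1.4 ]
turn [0. 0. 0.] shift [ -8.5   0.8 -59.5]
turn [0.222 0.079 0.018] shift [-85.2  35.9  38.9]
turn [0.222 0.079 0.018] shift [-86.9  44.3  23. ]
[[ 0.41  0.91  0.  ]
 [ 0.91 -0.41  0.  ]
 [ 0.    0.   -1.  ]]
```

Request:
{"fn": "carry_out", "kwargs": {
  "motion": [
    [0,0,0,-4,0.8,-30,-1],
    [0,0,0,-8.5,0.8,-59.5,-1],
    [0,0,0,-8.5,0.8,-59.5,-1]
  ]
}}

```text
clock: 10.32
position: [487.8, -9.3, 203.2]
ee_rot: [0.806, 0.543, 0.056, 0.228]
contact_force: [1.4, -0.1, -1.9]
gripper_width: 8.9
grasp_force: 58.9
```

```bash
python3 -c "
from h import *
log(); s=read_state(); x=R.from_quat(s['ee_rot']).apply([1,0,0])
Rd=tool(x,[0,0,-1])*R.from_rotvec([0,-.17,0]); np.save('Rd.npy',Rd.as_quat())
g=plan([505,-210,150],Rd,2); plan([505,-210,80],Rd,1,start=g)"
```

```text
clk 10.325 well-frame TCP [  1.1   1.6 141.9] force [ 0.5  0.4 -2.3] width 8.9 grip 58.9 j [ 0.47  0.07 -0.86  0.81 -0.63  1.61]
turn [ 0.224 -0.006 -0.001] shift [-82.8  26.6  57.3]
turn [ 0.224 -0.006 -0.001] shift [-82.6  38.6  50.4]
turn [0. 0. 0.] shift [11.8  0.  69. ]
```

Request:
{"fn": "carry_out", "kwargs": {
  "motion": [
    [0.224,-0.006,0,-83,27,57,-1],
    [0.224,-0.006,0,-83,27,57,-1],
    [0.224,-0.006,0,-83,27,57,-1]
  ]
}}

```text
clock: 10.7
position: [495.7, -114.0, 173.5]
ee_rot: [0.829, 0.543, -0.011, 0.136]
contact_force: [-1.0, 0.9, -1.3]
gripper_width: 8.5
grasp_force: 58.9
```

Request:
{"fn": "carry_out", "kwargs": {
  "motion": [
    [0.224,-0.006,0,-83,38,50,-1],
    [0.224,-0.006,0,-83,38,50,-1],
    [0.224,-0.006,0,-83,38,50,-1],
    [0.224,-0.006,0,-83,38,50,-1]
  ]
}}

```text
clock: 11.2
position: [502.6, -211.4, 148.6]
ee_rot: [0.837, 0.54, -0.074, 0.046]
contact_force: [-0.4, 0.2, -1.2]
gripper_width: 8.9
grasp_force: 59.1
```

```bash
python3 -c "
from h import *
log(); Rd=R.from_quat(np.load('Rd.npy'))
plan([505,-210,79],Rd)
s=get_image('scene'); cv2.imwrite('pics/s2.png',cv2.resize(s['color'][140:300,150:350],None,fx=4,fy=4,interpolation=cv2.INTER_CUBIC)[:600])"
```

```text
clk 11.2 well-frame TCP [  54.8 -182.4   56.3] force [-0.9  0.1 -0.9] width 8.9 grip 59.1 j [-0.02  0.35 -0.39  0.2  -0.91  2.61]
turn [-0.004  0.003 -0.004] shift [14.2  1.8 68.1]
```

View pics/s2.png

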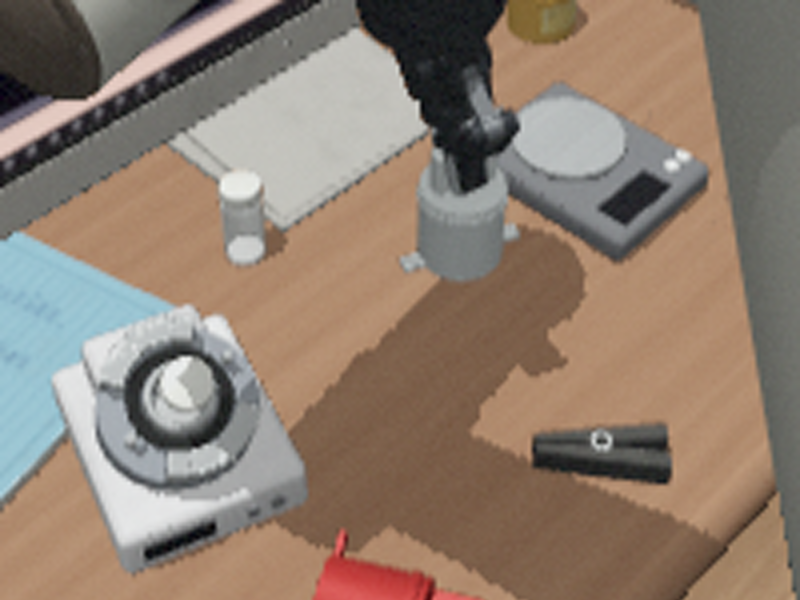

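The cover hangs upright in the gripper at (462,220) and the vial's cap shows in the well at (185,390). Lowering the cover onto the bare table.

Request:
{"fn": "carry_out", "kwargs": {
  "motion": [
    [0,0,0,8,1,40,-1],
    [0,0,0,14,2,65,-1],
    [0,0,0,14,2,70,-1],
    [0,0,0,14.5,2,73,-1],
    [0,0,0,14.5,2,73,-1]
  ]
}}

```text
clock: 11.88
position: [507.0, -209.9, 76.4]
ee_rot: [0.837, 0.541, -0.071, 0.047]
contact_force: [-0.1, -0.0, -1.3]
gripper_width: 9.1
grasp_force: 59.1
```

```bash
python3 -c "
from h import *
log(); s=read_state(); print(s['position'],s['contact_force'])"
```

```text
clk 11.875 well-frame TCP [  27.3 -179.5  -10.5] force [-0.7 -0.1 -1.2] width 9.1 grip 59.1 j [-0.02  0.45 -0.47  0.24 -0.73  2.55]
[ 506.95560003 -209.9372403    76.40482088] [-0.11089246 -0.04211393 -1.34522312]
```

Request:
{"fn": "carry_out", "kwargs": {
  "motion": [
    [0,0,0,0.4,0,2.5,-1],
    [0,0,0,0.7,0,4,-1],
    [0,0,0,0.8,0,5,-1],
    [0,0,0,0.8,0,5,-1]
  ]
}}

```text
clock: 12.38
position: [506.3, -210.3, 70.6]
ee_rot: [0.837, 0.54, -0.072, 0.046]
contact_force: [-1.0, 0.4, 3.1]
gripper_width: 8.9
grasp_force: 59.5
```

```bash
python3 -c "
from h import *
log(); s=read_state(); print(s['position'],s['contact_force'],s['wrist_torque'])"
```

```text
clk 12.375 well-frame TCP [  24.4 -180.1  -15.5] force [0.4 0.  3.2] width 8.9 grip 59.5 j [-0.02  0.46 -0.48  0.24 -0.72  2.55]
[ 506.3217929  -210.34144927   70.63276449] [-0.95167456  0.37035487  3.06323102] [ 0.46455707  0.18769624 -0.05808904]
```

Contact. Opening, then retreating.

Request:
{"fn": "carry_out", "kwargs": {
  "motion": [
    [0,0,0,0,0,0,-0.7],
    [0,0,0,0,0,0,-0.4],
    [0,0,0,0,0,0,-0.1],
    [0,0,0,0,0,0,0.1],
    [0,0,0,0,0,0,0.1]
  ]
}}

```text
clock: 13.0
position: [506.3, -210.3, 70.2]
ee_rot: [0.837, 0.54, -0.072, 0.046]
contact_force: [-0.6, -0.0, 0.0]
gripper_width: 47.1
grasp_force: 0.0
```

Request:
{"fn": "carry_out", "kwargs": {
  "motion": [
    [0,0,0,-5,0,-25,0.1],
    [0,0,0,-10,0,-60,0.1],
    [0,0,0,-20,0,-120,0.1],
    [0,0,0,-20,0,-120,0.1]
  ]
}}

```text
clock: 13.5
position: [509.8, -209.9, 197.2]
ee_rot: [0.837, 0.541, -0.068, 0.05]
contact_force: [-0.9, 0.6, -0.5]
gripper_width: 46.7
grasp_force: 0.0
```

```bash
python3 -c "
from h import *
log(); s=read_state(); print(s['position'])
w=get_image('scene'); cv2.imwrite('pics/s3.png',cv2.resize(w['color'][140:290,150:350],None,fx=4,fy=4,interpolation=cv2.INTER_CUBIC))
Rv=tool(-DOWN,-AX); g=plan(M+120*AX,Rv,2)"
```

```text
clk 13.5 well-frame TCP [  81.2 -178.5   97.6] force [-1.2  0.3  0. ] width 46.7 grip 0.0 j [-0.02  0.31 -0.32  0.19 -1.01  2.63]
[ 509.84572511 -209.93112341  197.20062782]
turn [-0.101  0.242  0.756] shift [ 86.3 -46.2  -9.1]
turn [-0.101  0.242  0.756] shift [ 32.1 -92.9  -1.4]
```

View pics/s3.png

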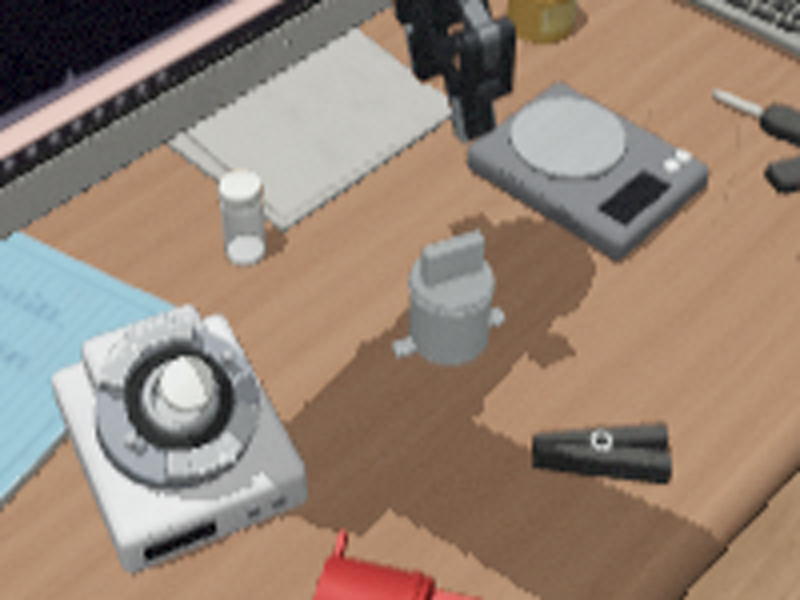

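The cover stands upright at (452,300) on the bare table, everything else is undisturbed, and the vial cap shows at (185,385). Next I go above the well with a tilted grasp for joint room.

```bash
cat >> h.py <<'E'
M=M+W.apply([.4,-1.3,0])
EPS=.2; TV=tool(-DOWN,-AX)*R.from_rotvec([0,-EPS,0])
E
python3 -c "
from h import *
g=plan(M+110*AX,TV,2)"
```

```text
turn [-0.025  0.162  0.757] shift [ 86.6 -43.9  -4.7]
turn [-0.025  0.162  0.757] shift [ 32.7 -91.4   3.8]
```

Request:
{"fn": "carry_out", "kwargs": {
  "motion": [
    [-0.025,0.162,0.757,87,-44,-5,0.3],
    [-0.025,0.162,0.757,87,-44,-5,0.3],
    [-0.025,0.162,0.757,87,-44,-5,0.3],
    [-0.025,0.162,0.757,87,-44,-5,0.3],
    [-0.025,0.162,0.757,87,-44,-5,0.3]
  ]
}}

```text
clock: 14.18
position: [501.0, -112.7, 180.9]
ee_rot: [0.98, 0.196, 0.022, 0.037]
contact_force: [0.2, 0.7, 0.5]
gripper_width: 55.2
grasp_force: 0.0
```

Request:
{"fn": "carry_out", "kwargs": {
  "motion": [
    [-0.025,0.162,0.757,33,-91,4,0.3],
    [-0.025,0.162,0.757,33,-91,4,0.3],
    [-0.025,0.162,0.757,33,-91,4,0.3],
    [-0.025,0.162,0.757,33,-91,4,0.3],
    [-0.025,0.162,0.757,33,-91,4,0.3]
  ]
}}

```text
clock: 14.8
position: [497.3, -16.4, 170.8]
ee_rot: [0.977, -0.177, 0.114, 0.023]
contact_force: [-1.1, 0.3, -0.2]
gripper_width: 55.3
grasp_force: 0.0
```

```bash
python3 -c "
from h import *
get_image('top'); w=get_image('wrist'); t=get_image('top'); s=get_image('scene'); log(); g=plan(M+70*AX,TV)
for n,c in (('wrist',w),('scene',s)):
    p=proj(c,M+41*AX)[0]; e=proj(c,[M+41*AX+W.apply([14,0,0]),M+41*AX+W.apply([0,14,0])])-p
    print(n,p.round(1),e.round(1).tolist()); gsc=c['color'].max(2)
    k=14 if n=='scene' else 24; st=1 if n=='scene' else 2
    x,y=p.round().astype(int)
    print('x from',x-k,'y from',y-k)
    for v in range(y-k,min(y+k+1,384),st): print(v,' '.join('%2d'%(q//10) for q in gsc[v,x-k:x+k+1:st]))
"
```

```text
clk 15.0 well-frame TCP [ -2.   -0.2 107.9] force [-0.  -0.1  0. ] width 55.5 grip 0.0 j [ 0.38  0.15 -0.65  0.27 -0.62  0.63]
turn [0.003 0.007 0.004] shift [ 9.8 -0.3 36.7]
wrist [253.8 183.3] [[0.0, -17.5], [-19.1, 0.0]]
x from 230 y from 159
159 13 15 14 11 12 16 18 18 18 18 18 18 18 18 18 18 18 15 11 13 15 14  9  6  3
161 14 15 12 10 12 14 18 18 18 18 18 18 18 18 18 18 17 14 10 10 15 15 11  5  3
163 14 15 11 10 12 12 16 18 18 19 19 19 18 18 18 18 16 13 10  9 14 15 11  5  3
165 14 15 11 11 12 12 13 16 18 19 19 19 19 19 18 16 14 13 11  9 14 15 11  6  3
167 14 15 10 11 12 12 14 15 16 17 18 18 18 17 16 15 14 13 11  9 13 15 11  5  3
169 14 15 11 12 12 13 14 14 15 14 14 15 14 14 14 14 15 14 11  9 10 14 11  3  3
171 12 15 14 13 13 13 15 15 15 15 15 15 14 14 14 14 14 14 12 10 10 11  7  3  3
173  8 15 15 14 14 15 15 16 16 17 17 17 17 16 15 14 14 13 13 11 10  8  3  3  3
175  5 13 15 15 15 16 17 19 19 20 20 20 20 19 18 17 15 14 13 12 10  6  2  3  3
177  4  8 14 15 16 18 20 20 20 20 20 20 20 20 20 19 18 15 13 13  9  3  2  2  3
179  4  4 12 16 18 20 20 20 20 20 20 20 20 20 20 20 20 18 15 12 
[... 3129 characters left out ...]
 11 11 11 11 11 11 11 11 11 10 10 10 10 10 10 10 10 10 10 10 10
241 12 12 11 11 12 11 11 11 11 11 11 11 11 10 11 11 10 10 10 10 10 10 10 10 10 10 10 10 10
242 12 12 12 11 11 11 11 11 11 11 11 11 11 10 11 10 10 10 10 10 10 10 10 10 10 10 10 10  9
243 12 11 11 11 11 11 11 11 11 11 10 10 10 10 11 11 10 10 10 10 10 10  9 10 10 10 10 10 10
244 12 11 11 11 11 11 11 11 11 11 11 11 11 10 11 10 10 10 10 10 10 10 10 10  9  9 10  9  9
245 11 11 11 11 11 11 11 11 11 11 11 11 10 10 10 10 10 10 10 10 10 10 10 10 10  9 10  9  9
246 11 11 11 11 11 11 11 11 11 11 10 11 10 11 10 10 10 10 10 10 10 10 10  9 10 10  9  9  9
247 11 11 11 11 11 11 10 11 11 10 11 10 10 10 10 10 10 10 10 10 10 10 10 10 10 10 10  9  9
```

The cap appears as a bright blob centred at about (251,189) against a predicted (254,183), so it leans about 4 mm downhill and 2 mm to +y. Descending with that offset.

```bash
python3 -c "
from h import *
g=plan(M+W.apply([-3.5,1.2,60]),TV); plan(M+W.apply([-3,1,27]),TV,1,start=g)"
```

```text
turn [0.003 0.007 0.004] shift [ 8.4 -1.5 47.2]
turn [0. 0. 0.] shift [ 7.   0.2 32.2]
```

Request:
{"fn": "carry_out", "kwargs": {
  "motion": [
    [0.003,0.007,0.004,4,-1.5,25,0.3],
    [0.003,0.007,0.004,8.5,-1.5,47,0.3],
    [0.003,0.007,0.004,8.5,-1.5,47,0.3],
    [0.003,0.007,0.004,8.5,-1.5,47,0.3]
  ]
}}

```text
clock: 15.5
position: [516.9, -21.8, 128.4]
ee_rot: [0.976, -0.179, 0.119, 0.021]
contact_force: [-0.5, -0.5, 0.5]
gripper_width: 55.5
grasp_force: 0.0
```

```bash
python3 -c "
from h import *
log(); g=plan(M+W.apply([-3,1,27]),TV)"
```

```text
clk 15.5 well-frame TCP [-2.5  1.4 60.8] force [-0.1 -0.7  0.6] width 55.5 grip 0.0 j [ 0.34  0.24 -0.69  0.34 -0.48  0.58]
turn [-0.001 -0.001 -0.003] shift [ 6.2  0.4 33.2]
```

Request:
{"fn": "carry_out", "kwargs": {
  "motion": [
    [0,0,0,2,0.4,10,0.3],
    [0,0,0,4,0.4,20,0.3],
    [0,0,0,6,0.4,33,0.3],
    [0,0,0,6,0.4,33,0.3],
    [0,0,0,6,0.4,33,0.3]
  ]
}}

```text
clock: 16.12
position: [529.2, -27.1, 97.1]
ee_rot: [0.976, -0.179, 0.118, 0.021]
contact_force: [0.1, -0.6, 0.5]
gripper_width: 55.7
grasp_force: 0.0
```

```bash
python3 -c "
from h import *
log(); g=plan(M+W.apply([-3,1,27]),TV)"
```

```text
clk 16.125 well-frame TCP [-3.8  0.8 26.8] force [ 0.5 -0.5  0.3] width 55.7 grip 0.0 j [ 0.31  0.3  -0.72  0.4  -0.39  0.53]
turn [-0.    -0.001 -0.003] shift [ 0.7 -0.2 -0.4]
```

No contact, joints fine. Closing, in steps.

Request:
{"fn": "carry_out", "kwargs": {
  "motion": [
    [0,0,0,0.5,0,0,0],
    [0,0,0,0.5,0,0,-0.3],
    [0,0,0,0.5,0,0,-0.6],
    [0,0,0,0.5,0,0,-0.6],
    [0,0,0,0.5,0,0,-0.6]
  ]
}}

```text
clock: 16.75
position: [529.8, -27.2, 97.9]
ee_rot: [0.976, -0.179, 0.119, 0.021]
contact_force: [-3.8, -0.5, 5.8]
gripper_width: 25.7
grasp_force: 59.0
```

```bash
python3 -c "
from h import *
log(); s=read_state(); g=plan(s['position']+12*AX,R.from_quat(s['ee_rot']))
g=plan(s['position']+70*AX,R.from_quat(s['ee_rot']))"
```

```text
clk 16.75 well-frame TCP [-2.9  0.9 27.3] force [-0.6 -1.8  6.7] width 25.7 grip 59.0 j [ 0.31  0.3  -0.72  0.4  -0.39  0.53]
turn [0. 0. 0.] shift [ -2.4  -0.  -11.8]
turn [0. 0. 0.] shift [-13.8  -0.  -68.6]
```

Request:
{"fn": "carry_out", "kwargs": {
  "motion": [
    [0,0,0,-1,0,-5,-0.7],
    [0,0,0,-2.4,0,-12,-0.7],
    [0,0,0,-5,0,-25,-0.7],
    [0,0,0,-10,0,-50,-0.7],
    [0,0,0,-14,0,-69,-0.7]
  ]
}}

```text
clock: 17.38
position: [500.9, -16.2, 162.5]
ee_rot: [0.976, -0.179, 0.119, 0.021]
contact_force: [-0.1, 0.1, -0.6]
gripper_width: 25.2
grasp_force: 59.1
```

```bash
python3 - <<'E'
from h import *
log()
# pan centre: gray disc fit in top view
t=get_image("top"); s=read_state()
p=proj(t,[545,-381,30])[0]; print(p)
g=cv2.medianBlur(cv2.cvtColor(t["color"],cv2.COLOR_BGR2GRAY),3); x,y=p.round().astype(int)
np.save("top.npy",t["color"])
c=cv2.resize(g[y-28:y+40,x-30:x+30],None,fx=4,fy=4,interpolation=cv2.INTER_CUBIC)
h=cv2.HoughCircles(c,cv2.HOUGH_GRADIENT,1,100,param1=80,param2=20,minRadius=55,maxRadius=85); print(h)
if h is not None:
    for q in h[0]: print(onz(t,(x-30+(q[0]+.5)/4-.5,y-28+(q[1]+.5)/4-.5),30), "rad px",q[2]/4,"exp",40*393.8/933)
m=((g[y-28:y+40,x-30:x+30]>135)*255).astype(np.uint8); n,l,stt,cen=cv2.connectedComponentsWithStats(m)
for i in range(1,n):
    if stt[i,4]>200: print(stt[i],onz(t,(x-30+cen[i][0],y-28+cen[i][1]),30))
print(g[y,x-24:x+25:3])
E
```

```text
clk 17.375 well-frame TCP [-3.3  1.  98.8] force [-0.4  0.  -0.5] width 25.2 grip 59.1 j [ 0.37  0.16 -0.67  0.29 -0.58  0.6 ]
[338.26345794 181.33650379]
[[[123.5 112.5  65.3]]]
[ 546.417814   -381.60683215   30.        ] rad px 16.325 exp 16.883172561629152
[   0    0   60   68 3195] [ 539.76911483 -379.87090335   30.        ]
[143 111 159 216 221 220 218 217 216 215 214 211 210 209 149 118 137]
```

```bash
python3 - <<'E'
from h import *
for n,thr in (("top",180),("scene",150),("scene",165)):
    c=get_image(n); p=proj(c,[546,-381.6,30])[0].round().astype(int); g=cv2.cvtColor(c["color"],cv2.COLOR_BGR2GRAY); x,y=p
    m=(g>thr).astype(np.uint8); k,l,st,cen=cv2.connectedComponentsWithStats(m[y-30:y+31,x-30:x+31]); i=l[30,30]
    e=cv2.fitEllipse(max(cv2.findContours((l==i).astype(np.uint8),0,1)[0],key=len)); print(n,p,g[y,x],st[i],e,onz(c,np.array(e[0])+[x-30,y-30],30).round(1))
s=read_state(); Rp=tool(R.from_quat(s["ee_rot"]).apply([1,0,0]),[0,0,-1])*R.from_rotvec([0,-.255,0]); np.save("Rp.npy",Rp.as_quat())
plan([546,-381.5,180],Rp,2)
E
```

```text
top [339 181] 215 [ 13  14  33  33 859] ((29.12872886657715, 29.828184127807617), (31.695350646972656, 32.68800735473633), 117.82334899902344) [ 546.2 -380.7   30. ]
scene [291 173] 136 [   0    0   61   61 2776] ((35.910457611083984, 36.416709899902344), (51.496337890625, 77.0355453491211), 54.35007095336914) [ 519.4 -371.8   30. ]
scene [291 173] 137 [   0    0   61   61 3662] ((30.556623458862305, 30.59319305419922), (68.69309997558594, 71.43898010253906), 49.57223892211914) [ 544.4 -380.8   30. ]
turn [-0.001 -0.248  0.   ] shift [ 85.4 162.8  11.1]
turn [-0.001 -0.248  0.   ] shift [ 85.6 162.7 -10. ]
```

Request:
{"fn": "carry_out", "kwargs": {
  "motion": [
    [0,0,0,0,10,-25,-0.7],
    [0,-0.12,0,35,70,-10,-0.7],
    [0,-0.248,0,85,163,11,-0.7],
    [0,-0.248,0,85,163,11,-0.7],
    [0,-0.248,0,85,163,11,-0.7]
  ]
}}

```text
clock: 18.2
position: [522.8, -203.2, 167.7]
ee_rot: [0.983, -0.184, -0.005, -0.001]
contact_force: [0.0, 0.1, -0.7]
gripper_width: 25.4
grasp_force: 59.1
```

Request:
{"fn": "carry_out", "kwargs": {
  "motion": [
    [0,-0.248,0,86,163,-10,-0.7],
    [0,-0.248,0,86,163,-10,-0.7],
    [0,-0.248,0,86,163,-10,-0.7],
    [0,-0.248,0,86,163,-10,-0.7],
    [0,-0.248,0,86,163,-10,-0.7]
  ]
}}

```text
clock: 18.82
position: [545.4, -381.4, 178.2]
ee_rot: [0.975, -0.179, -0.126, -0.024]
contact_force: [-0.3, 0.4, -1.0]
gripper_width: 25.5
grasp_force: 59.2
```

```bash
python3 - <<'E'
from h import *
log(); Rp=R.from_quat(np.load("Rp.npy")); print(read_state()["position"])
g=plan([546.2,-381,95],Rp); plan([546.2,-381,80],Rp,1,start=g)
E
```

```text
clk 18.825 well-frame TCP [ 157.4 -325.1   40.5] force [-0.8  0.3 -0.7] width 25.5 grip 59.2 j [-0.37  0.63  0.22 -0.   -1.42  1.58]
[ 545.43704499 -381.36827021  178.19835983]
turn [-0.002  0.003  0.001] shift [21.8 -0.5 80.3]
turn [0. 0. 0.] shift [ 3.8  0.  14.5]
```

Request:
{"fn": "carry_out", "kwargs": {
  "motion": [
    [0,0,0,11,-0.5,40,-0.7],
    [0,0,0,18,-0.5,66,-0.7],
    [0,0,0,22,-0.5,80,-0.7],
    [0,0,0,24,-0.5,88,-0.7],
    [0,0,0,24,-0.5,88,-0.7]
  ]
}}

```text
clock: 19.45
position: [547.3, -381.5, 88.7]
ee_rot: [0.976, -0.178, -0.125, -0.024]
contact_force: [-0.1, -0.1, -0.5]
gripper_width: 25.4
grasp_force: 59.2
```

```bash
python3 - <<'E'
from h import *
log(); Rp=R.from_quat(np.load("Rp.npy")); s=read_state(); print(s["position"],s["contact_force"],s["wrist_torque"])
plan([546.2,-381,79],Rp)
E
```

```text
clk 19.45 well-frame TCP [ 121.  -324.5  -41.2] force [-0.2 -0.1 -0.5] width 25.4 grip 59.2 j [-0.37  0.7   0.13 -0.   -1.25  1.58]
[ 547.32682893 -381.51128712   88.73323854] [-0.06348539 -0.13622943 -0.54290736] [-0.17856375 -0.45919417  0.03665061]
turn [-0.001 -0.     0.001] shift [ 1.3 -0.1  9.7]
```

Request:
{"fn": "carry_out", "kwargs": {
  "motion": [
    [0,0,0,0.5,0,4,-0.7],
    [0,0,0,1,0,7,-0.7],
    [0,0,0,1,0,7,-0.7]
  ]
}}

```text
clock: 19.82
position: [546.1, -381.7, 81.3]
ee_rot: [0.976, -0.179, -0.125, -0.024]
contact_force: [0.3, -0.7, -1.2]
gripper_width: 25.3
grasp_force: 59.2
```

Request:
{"fn": "carry_out", "kwargs": {
  "motion": [
    [0,0,0,0.2,0,1,-0.7],
    [0,0,0,0.4,0,2,-0.7],
    [0,0,0,0.4,0,2,-0.7]
  ]
}}

```text
clock: 20.2
position: [546.2, -381.6, 79.2]
ee_rot: [0.976, -0.179, -0.125, -0.024]
contact_force: [0.4, -0.1, -0.3]
gripper_width: 25.8
grasp_force: 59.2
```

```bash
python3 - <<'E'
from h import *
log(); s=read_state(); print(s["position"],s["contact_force"],s["wrist_torque"])
E
```

```text
clk 20.2 well-frame TCP [ 116.  -325.   -49.3] force [ 0.3  0.  -0.4] width 25.8 grip 59.2 j [-0.37  0.71  0.12 -0.   -1.23  1.58]
[ 546.15872877 -381.58638883   79.23604965] [ 0.39494808 -0.11648523 -0.28236704] [-0.18473634 -0.51423339  0.02020012]
```

Request:
{"fn": "carry_out", "kwargs": {
  "motion": [
    [0,0,0,0.2,0,1,-0.7],
    [0,0,0,0.4,0,1.6,-0.7],
    [0,0,0,0.4,0,1.6,-0.7]
  ]
}}

```text
clock: 20.58
position: [546.2, -381.6, 78.2]
ee_rot: [0.976, -0.179, -0.125, -0.024]
contact_force: [0.5, 0.8, 2.7]
gripper_width: 25.4
grasp_force: 59.5
```

```bash
python3 - <<'E'
from h import *
log(); s=read_state(); print(s["position"],s["contact_force"],s["wrist_torque"])
E
```

```text
clk 20.575 well-frame TCP [ 115.6 -325.   -50.3] force [1.3 0.9 2.4] width 25.4 grip 59.5 j [-0.37  0.71  0.12  0.   -1.23  1.58]
[ 546.24526241 -381.62244602   78.22749151] [0.50217176 0.7654839  2.70569866] [ 0.07436778 -0.22601184 -0.03490294]
```

Contact. Releasing gradually and retreating.

Request:
{"fn": "carry_out", "kwargs": {
  "motion": [
    [0,0,0,0,0,0,-0.3],
    [0,0,0,0,0,0,-0.1],
    [0,0,0,0,0,0,0.1],
    [0,0,0,0,0,0,0.3],
    [0,0,0,0,0,0,0.3]
  ]
}}

```text
clock: 21.2
position: [546.2, -381.6, 77.7]
ee_rot: [0.976, -0.179, -0.125, -0.024]
contact_force: [1.1, 0.6, -0.2]
gripper_width: 56.0
grasp_force: 0.0
```

Request:
{"fn": "carry_out", "kwargs": {
  "motion": [
    [0,0,0,-3,0,-12,0.3],
    [0,0,0,-8,0,-30,0.3],
    [0,0,0,-20,0,-75,0.3],
    [0,0,0,-38,0,-145,0.3],
    [0,0,0,-38,0,-145,0.3]
  ]
}}

```text
clock: 21.82
position: [547.9, -383.2, 235.8]
ee_rot: [0.976, -0.179, -0.119, -0.021]
contact_force: [0.1, 0.3, 0.3]
gripper_width: 55.6
grasp_force: 0.0
```

```bash
python3 - <<'E'
from h import *
log(); w=get_image("wrist"); s=get_image("scene"); t=get_image("top"); st=read_state(); print(st["position"])
for n,c,h in (("wrist",w,14),("scene",s,12)):
    a=proj(c,[546.2,-381,93])[0]; b=proj(c,[546.2,-381,30])[0]; print(n,"top",a,"foot",b,"y+14",proj(c,[546.2,-367,93])[0]-a,"x+14",proj(c,[560.2,-381,93])[0]-a)
    x,y=a.round().astype(int); k=2 if n=="wrist" else 1
    y1=int(max(b[1],y)+10) if n=="scene" else y+24
    print("x0",x-14*k)
    for v in range(max(0,y-12*k),min(y1,384),k): print(v,''.join('%3d'%(q//10) for q in c["color"][v,max(0,x-14*k):x+14*k+1:k].max(1)))
E
```

```text
clk 21.825 well-frame TCP [ 184.6 -325.9   91.4] force [0.1 0.3 0.3] width 55.6 grip 0.0 j [-0.37  0.59  0.3   0.   -1.52  1.58]
[ 545.93895229 -381.55298358  228.7827062 ]
wrist top [253.15283385 147.39039222] foot [253.21780854 126.90953592] y+14 [-13.30061114   4.72125519] x+14 [ -5.2340675  -12.88456774]
x0 225
123  13 13 13 13 13 14 13 13 13 13 17 19 20 20 20 20 20 19 17 13 13 13 13 13 13 13 14 16 18
125  13 13 13 13 13 13 13 13 13 15 19 20 20 20 20 20 20 20 19 14 13 13 13 13 13 13 15 18 19
127  13 13 13 13 13 13 13 13 13 17 20 20 20 20 20 20 20 20 19 16 13 13 13 13 13 13 14 18 19
129  13 13 13 13 13 13 13 13 13 17 20 20 20 20 20 20 20 20 19 17 12 13 13 13 13 13 16 19 19
131  13 13 13 13 13 13 13 13 13 16 20 20 20 20 19 19 20 20 19 16 12 13 13 13 13 14 18 19 19
133  13 13 13 13 13 13 13 13 13 14 19 18 15 14 13 14 16 18 19 14 12 13 13 13 15 17 19 19 19
135  13 13 13 13 13 13 13 13 13 13 13 12 13 14 14 14 13 13 14 13 12 13 14 15 17 19 19 19 19
137  13 13 13 13 13 13 13 13 14 12 13 15 17 17 18 17 17 15 13 12 13 16 18 19 19 19 19 18 18
139  13 13 13 13 13 13 13 13 13 14 16 17 18 18 
[... 4544 characters left out ...]
12 12 13 13 13 13 13 14 14 14 14 15 15 15 15 15 15 15 15
176  12 12 12 12 12 10 10 11 11 12 12 12 12 13 13 13 13 14 14 14 14 15 15 15 15 15 15 15 15
177  11 12 12 12 12 10 10 10 11 11 11 12 12 13 13 13 13 13 14 14 14 14 15 15 15 15 15 15 16
178   9 11 12 12 12 10  9 10 11 11 12 12 12 13 13 13 13 14 14 14 14 14 15 15 15 15 15 15 16
179   7  9 11 12 12 11  9 10 11 11 11 12 12 12 13 13 13 14 14 14 14 14 14 15 15 15 15 15 15
180   9  8  9 11 12 12  9 10 11 11 12 12 12 12 13 13 13 13 14 14 14 14 15 15 15 15 15 15 15
181   8  8  8  9  9 11 10 10 11 11 11 12 12 12 13 13 13 13 14 14 14 14 15 15 15 15 15 15 15
182   8  8  8  8  8  9  9  9 10 11 11 12 12 12 13 13 13 13 14 14 14 14 15 15 15 15 15 15 15
```

In the wrist data the cap is centred at (254,149) against a predicted (253,147), and the foot at (253,~125) against (253,127). So the vial stands upright and within about 2 mm of the centre. I'll back off to clear the fixed cameras for a final numeric check.

Request:
{"fn": "carry_out", "kwargs": {
  "motion": [
    [0,0,0,-30,20,-20,0.3],
    [0,0,0,-70,50,-20,0.3],
    [0,0,0,-110,90,-20,0.3],
    [0,0,0,-150,130,-20,0.3],
    [0,0,0,-150,130,-20,0.3]
  ]
}}

```text
clock: 22.6
position: [365.4, -454.5, 284.5]
ee_rot: [0.975, -0.181, -0.126, -0.024]
contact_force: [1.5, -0.2, -0.3]
gripper_width: 55.3
grasp_force: 0.0
```

```bash
python3 - <<'E'
from h import *
log(); s=get_image("scene"); print(read_state()["position"])
for n,P,h in (("vial",[546.2,-381,30],63),("cover",[506.5,-210,0],54)):
    c=s; a=proj(c,np.add(P,[0,0,h]))[0]; b=proj(c,P)[0]; print(n,"top",a.round(1),"foot",b.round(1))
    x=int(round((a[0]+b[0])/2)); k=14
    print("x0",x-k)
    for v in range(int(a[1])-8,int(b[1])+9): print(v,''.join('%3d'%(q//10) for q in c["color"][v,x-k:x+k+1].min(1)))
E
```

```text
clk 22.6 well-frame TCP [  73.6 -456.9  197.5] force [ 1.2  0.4 -0.9] width 55.3 grip 0.0 j [-0.59  0.4   0.09  0.05 -1.51  1.78]
[ 366.95219571 -453.86683092  283.78851729]
vial top [293.1 155.4] foot [291.1 173.3]
x0 278
147   5  4  4  4  4  4  4  7  8  7  6  6  5  4  4  6  6  9 10 10 10 10 10 10 10 10 10 10 10
148   6  4  4  5  5  4  5  5  6  5  5  4  4  4  5  6  9 10 10 10 10 10 10 10 10 10 10 10 10
149   9  7  5  5  4  4  4  4  4  4  4  4  4  4  9  9 10 10 10 10 10 10 10 10 10 10 10 10 10
150  10 10  9  7  7  5  4  5  5  4  5  5  9  9 10 10 10 10 10 10 10 10 10 10 10 10 10 10 10
151  10 10 10  9  9  9  9  9  9  9  9  9 10 10 10 10 10 10 10  9 10 10 10 10 10 10 10 10 10
152  10 10  9 10 10 10 10 10 10 10 11 10 10 10 10 10 10 10 10 10 10 10 10 10 10 10 10 10 10
153  10  9  9 10 10 10 10 10 10 10 10 10 15 17 19 19 19 17 12 10 10 10 10 10 10 10 10 10 10
154  10  9 10 10 10 10 10 10 10 10 10 15 20 21 21 21 21 21 20 17  9 10 10 10 10 10 10 10 10
155  10 10 10 10 10 11 10 10 10 10 10 20 22 22 21 21 21 21 21 21 15 10 10 10 10 10 10 10 10
156  10 10 10 10 10 10 10 10 10 10 11 22 21 21 21
[... 4636 characters left out ...]
13 13 13 13 13 12 12 12 12 12 11 11 10 10 10  7  6  6  6
225  10 15 20 20 21 21 14 12 12 13 13 13 13 12 13 13 12 12 12 12 11 10 10 10 10  6  7  6 10
226  10 18 21 21 21 21 20 12 13 13 13 13 13 13 13 12 12 12 12 12 11 11 10 10  9  6  6  9 10
227  10 15 22 21 22 18 16 12 13 13 13 13 13 13 12 12 12 12 12 11 11 11 10 10  7  7  9 10 10
228  10 11 18 16 16 13 10 11 13 13 13 13 13 12 12 12 12 12 12 11 11 10  9  8  9  9 10 10 10
229  10 11 13 11 10 10 10 10 11 12 15 13 13 13 12 12 12 12 11 11 11 10 10 10 10 10 10 10 11
230  10 10 11 11 10 10 11 10 11 10 13 12 12 12 12 12 12 13 10 11 10 10 10 10 10 10 10 10 11
231  11 10 10 10 10 11 11 10 10 10 10 10 11 11 11 11 11 11 10 10 10 10 10 10 10 10 10 10 10
```

The vial matches the predicted upright, centred pose to within a pixel, and the cover is standing. Handing in.

```bash
python3 -c "
from bench import *
print(job_done())"
```

```text
the job is handed in; nothing more can be done
None
```

The job is handed in at about 23 s on the robot's clock: the cover was pressed, turned about 90° counter-clockwise, lifted off and stood upright on bare table, and the vial stands upright on the balance pan within about 2 mm of centre. I did not check the spare vial and clip again after the last photo, where both were undisturbed; the judge's verdict was not shown.

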